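# Pack the rock collection into its vacuum case

## Task

Pack away the sawn rock blocks: set each block that is there in the case, lying flat on any face, centred on the card of its own colour and square to the case, so that they make one even row. Then lower the lid gently until it is shut, and only then draw the air out by giving the red pump head at least three full strokes, each down to its stop and all the way back up. Leave the other things on the table where they are.

Things in the scene. Friction and masses are not known exactly. Their poses are not given: they have to be found in the camera images.
- rock_red: Loose sawn block of brick-red flecked rock, 66 x 46 x 56 mm (along its own x, y, z), about 0.3 to 0.5 kg; origin at the centre of the block, so 28 mm above what it stands on while its z is upright. It may lie on any face (its centre is then 23, 28 or 33 mm up). Not every colour is there each time (None in the state when absent).
- rock_green: Loose sawn block of green flecked rock, 66 x 46 x 56 mm (along its own x, y, z), about 0.3 to 0.5 kg; origin at the centre of the block, so 28 mm above what it stands on while its z is upright. It may lie on any face (its centre is then 23, 28 or 33 mm up). Not every colour is there each time (None in the state when absent).
- rock_black: Loose sawn block of near-black flecked rock, 66 x 46 x 56 mm (along its own x, y, z), about 0.3 to 0.5 kg; origin at the centre of the block, so 28 mm above what it stands on while its z is upright. It may lie on any face (its centre is then 23, 28 or 33 mm up). Not every colour is there each time (None in the state when absent).
- rock_ochre: Loose sawn block of ochre yellow flecked rock, 66 x 46 x 56 mm (along its own x, y, z), about 0.3 to 0.5 kg; origin at the centre of the block, so 28 mm above what it stands on while its z is upright. It may lie on any face (its centre is then 23, 28 or 33 mm up). Not every colour is there each time (None in the state when absent).
- card_red: White label card with brick-red bands at both ends, lying fixed on the floor of the case, 140 mm along x, 66 mm along y, paper-thin; origin at its centre, 7 mm above the case's underside; axes parallel to the case's. The four cards lie side by side along the case's y, 80 mm from centre to centre; which colour is where varies. The brick-red block belongs centred on it.
- card_green: White label card with green bands at both ends, lying fixed on the floor of the case, 140 mm along x, 66 mm along y, paper-thin; origin at its centre, 7 mm above the case's underside; axes parallel to the case's. The four cards lie side by side along the case's y, 80 mm from centre to centre; which colour is where varies. The green block belongs centred on it.
- card_black: White label card with near-black bands at both ends, lying fixed on the floor of the case, 140 mm along x, 66 mm along y, paper-thin; origin at its centre, 7 mm above the case's underside; axes parallel to the case's. The four cards lie side by side along the case's y, 80 mm from centre to centre; which colour is where varies. The near-black block belongs centred on it.
- card_ochre: White label card with ochre yellow bands at both ends, lying fixed on the floor of the case, 140 mm along x, 66 mm along y, paper-thin; origin at its centre, 7 mm above the case's underside; axes parallel to the case's. The four cards lie side by side along the case's y, 80 mm from centre to centre; which colour is where varies. The ochre yellow block belongs centred on it.
- case: Grey open-topped specimen case fixed to the table, 182 mm deep (its x, away from the robot at yaw 0), 400 mm wide (its y), 80 mm high, walls and floor 6 mm thick; origin at the centre of its underside, on the table. The hand pump is built onto its +y end: a bracket 95 mm (y) x 70 mm (x) x 24 mm with an upright cylinder of radius 29 mm and 66 mm high, its axis at y = +255 mm in the case's frame.
- lid (a joint): Angle of the lid: 0 shut flat on the rim, 1.57 upright, at most 1.75. It hinges on the case's far (+x) upper edge. The lid is a 182 x 400 x 8 mm panel (clear window, orange rim, 0.25 kg) with a stiff hinge: it stays at whatever angle it is left and needs about 3 N at its free edge to be pushed down. It stands about upright (1.5 to 1.7) at the start.
- lid_hinge (a point): Point on the hinge axis at the middle of the lid's width, in the plane of the lid's underside: 91 mm in +x of the case's centre and 80 mm up. Its axes are the lid's: with the lid shut they are parallel to the case's, and the lid reaches 182 mm from here along its own -x; its own +z is the lid's outer face.
- lid_edge (a point): Middle of the lid's free edge, on the outer (upper, when shut) face, 182 mm from the hinge.
- lid_handle (a point): Middle of the black bar handle on the lid's outer face: an 11 mm thick round bar, 100 mm long, parallel to the hinge, standing 35 mm off the outer face, 30 mm in from the free edge (152 mm from the hinge). It can be gripped to lift the lid again; the bar turns between the fingers.
- pump (a joint): How far the pump's plunger is pressed, in m: 0 fully up, 0.030 at its stop. A spring pushes it back up: about 4 N to start moving it, 12 N at the stop.
- pump_top (a point): Centre of the top of the pump's red round plunger head (48 mm across, 12 mm thick), 110 mm above the table when up; it moves straight down with the plunger.
- pebble: Grey pebble about 34 x 30 x 22 mm among the blocks, not part of the job; origin at the centre of its underside.
- boulder_b: Rough grey-green rock about 120 x 100 x 70 mm; origin at the centre of its underside. Bystander, to be left where it is.
- boulder_c: Rough brown rock about 100 x 130 x 65 mm; origin at the centre of its underside. Bystander, to be left where it is.
- notebook: Yellow field notebook, 120 x 170 x 14 mm; origin at the centre of its underside. Bystander, to be left where it is.
Not all that is in view belongs to the job. Several things look just like the rock_ochre: the one meant starts farthest to the robot's left. There is more than one size of the rock_black; the job needs the smaller.

How it is judged:
By the outcome, as a careful person would: the job done as asked, in the order asked, and still so for the second after the job is handed in, with the robot touching nothing.
Of rock_red, rock_green, rock_black, rock_ochre only 3 to 4 are there at a start; the rules pass over those that are not, and their reading is None.
At some moment in a run one of rock_red, rock_green, rock_black, rock_ochre may be knocked a few centimetres aside while the robot is not near it.
Once in a run the grip may slacken for a moment while it holds something.
It also fails if it takes over 210 s, if anything falls off the work surface, if the arm or the gripper's body presses on something with over 40 N, if the wrist force passes 120 N, or if a joint passes its speed limit or range.

## Robot

A 6-joint arm with a two-finger parallel gripper is mounted at the origin on the work surface. World frame = base frame: x ahead of the robot, y to its left, z up, the work surface at z = 0. Lengths are in m, angles in rad, forces in N, time in s.
With the tool pointing down it reaches from about 0.15 to 0.775 m from the base axis. Payload 6.1 kg.
Tool frame: the origin (TCP) lies midway between the tips of the shut fingers; the grasp point (between the pads) lies 19 mm behind it (grip_depth is the distance from the TCP to the grasp point, in m); z points along the fingers, y is the line along which they close (so a half turn about z gives the same grasp; the last joint's range is limited). The gripper opens to 85 mm and grips with 20 to 120 N. Pads are 22 mm wide; open, the fingers measure 114 mm over their backs; the gripper's body (76 mm by 85 mm) begins 54 mm behind the grasp point. The pads swing forward as they close: fully open they stand 13 mm farther back than shut.
Start: joints at [-1.231, 0.126, -0.04, 1.405, 0, 1.571], TCP at [0.175, -0.495, 0.231] pointing down, gripper open.
Joint ranges: [-2.72, 2.72], [-0.95, 1.95], [-1.27, 1.35], [-1.78, 2.02], [-1.46, 1.47], [-3.14, 3.14]. Speed limits (rad/s): [2.39, 2.39, 3.01, 3.14, 3.14, 3.14].

## Interface

Orientations are given as a rotation vector (axis times angle).
In Python, from plant import * gives the robot as it stands. The module is installed in compiled form; this text tells all that it offers.
- The arm moves only by the shell command python3 -m jog 'ROWS' [FORCE]. ROWS is JSON, one flat list of numbers, 7 for each row, row after row: the shift along the tool's x, y, z in mm, then the turn, a rotation vector about the tool's x, y, z in rad, then the opening, from -1 (shut) to 1 (fully open). In form: [x, y, z, ax, ay, az, hand, x, y, z, ax, ay, az, hand, ...]. A call has 1 to 20 rows; each row is the pose to reach, as a shift and turn from the pose commanded when the call began, along the tool's axes at that moment; what a row does not reach only later rows make up. A row lasts 1/10 s, in which the tool goes at most 50 mm and 8.59 degrees, less where a joint would pass 70% of its speed; a pose out of reach is approached as far as the arm can. A call with a gripper value outside its range is refused whole. The fingers move at their own pace and stop on an object; FORCE is the grip in N (left out, the last holds). Time passes only in rows, so rows that repeat a pose let the fingers close. It gives the time, the measured TCP pose, the force, the opening and the grip force at its end, in the units of the state.
- observe(): the state, without advancing time (a new reading comes with each control period).
- capture(name): name is "scene" or "top" or "wrist"; returns a dict with "image" (420x560x3 uint8, blue, green, red), "fx", "fy", "cx", "cy" (pixels), "R" (3x3) and "t" (3): a world point X has camera coordinates R X + t; the wrist camera has in their place "hand_eye" (4x4, takes a point from camera to tool coordinates, whose origin is the TCP and whose axes are the flange's). Camera axes: x right, y down, z forward; pixel columns grow to the right and rows downward; lengths in m; the calibration is good to about 2 mm. A picture is of the moment at which its call begins: read the wrist's pose just before it. There is no depth.
- job_done(): hands the job in; it is judged then, once.
The state is a dict: "t": time; "qpos": joint angles; "qd": joint speeds; "joint_efforts": joint torques, N m; "position": TCP position; "eef_rot": TCP orientation; "ft_force": force on the tool from outside, world axes, zero at the start; "moment": the same for the moment, N m; "grip_width": finger opening in m; "grasp_force": force on a finger pad.
Only numpy, scipy, OpenCV 4.12 (cv2) and the standard library are available. Lean on these libraries where they do the work, as an engineer would, in place of code of your own. Each camera call takes 0.05 s, during which the arm holds its last target. There are 200 camera calls.

## Working session

There is one attempt and no reset: what is moved stays moved. The work goes in short steps, Python scripts to look and compute and a shell command to move; the robot and the scene stay as the last step left them, time stands still between calls to the robot, and variables do not carry over. Pictures are saved under pics/ and viewed, at most 14 in all, crops included, and the job is handed in when it is done.

```bash
mkdir -p pics; cat > h.py <<'E'
from plant import *
import numpy as np, cv2
from scipy.spatial.transform import Rotation as Ro
def cap(name, fn=None):
    s=observe(); c=capture(name)
    if fn: cv2.imwrite('pics/'+fn,c['image'])
    if 'hand_eye' in c and c.get('R') is None:
        T=np.eye(4);T[:3,:3]=Ro.from_rotvec(s['eef_rot']).as_matrix();T[:3,3]=s['position']
        W=np.linalg.inv(T@np.array(c['hand_eye'])); c['R']=W[:3,:3];c['t']=W[:3,3]
    c['R']=np.array(c['R']);c['t']=np.array(c['t'])
    return c
def ray(c,u,v):
    d=c['R'].T@np.array([(u-c['cx'])/c['fx'],(v-c['cy'])/c['fy'],1]); return -c['R'].T@c['t'],d
def onz(c,u,v,z):
    o,d=ray(c,u,v); return o+d*(z-o[2])/d[2]
def tri(c1,p1,c2,p2):
    o1,d1=ray(c1,*p1);o2,d2=ray(c2,*p2)
    A=np.stack([d1,-d2],1);k=np.linalg.lstsq(A,o2-o1,rcond=None)[0]
    a=o1+k[0]*d1;b=o2+k[1]*d2; return (a+b)/2,np.linalg.norm(a-b)
def proj(c,X):
    p=c['R']@np.array(X)+c['t'];return np.array([c['fx']*p[0]/p[2]+c['cx'],c['fy']*p[1]/p[2]+c['cy']])
E
python3 - <<'E'
from h import *
a=cap('top','top0.png');b=cap('scene','scene0.png')
for c in(a,b):print(-c['R'].T@c['t'],c['R'].round(2).tolist(),c['fx'])
print(observe())
E
```

```text
[ 0.31505697 -0.06736306  1.85397113] [[0.01, -1.0, -0.01], [-1.0, -0.01, -0.09], [0.09, 0.01, -1.0]] 513.5905368389429
[ 0.63746724 -0.79023358  1.06332731] [[0.98, 0.21, 0.02], [0.18, -0.76, -0.62], [-0.12, 0.61, -0.78]] 406.31965242014263
{'t': 0.1, 'qpos': array([-1.23103924e+00,  1.26342350e-01, -4.04897875e-02,  1.40537538e+00,
        2.95617092e-05,  1.57081679e+00]), 'qd': array([-0.00140799, -0.00073459,  0.00181934, -0.00027187, -0.00110266,
       -0.00134766]), 'joint_efforts': array([-6.73437626e-04, -4.36912608e+01,  3.53600979e+01,  1.39365572e-02,
       -6.69299061e-05,  1.51384079e-06]), 'position': array([ 0.17485257, -0.49465718,  0.23060232]), 'eef_rot': array([-3.09500004e+00, -5.30858263e-01,  3.28869057e-04]), 'ft_force': array([ 0.96368416, -0.35892923, -0.11464712]), 'moment': array([0.03309355, 0.00089163, 0.02523765]), 'grasp_force': 0.0, 'grip_width': 0.08557069698996178}
```

View pics/top0.png

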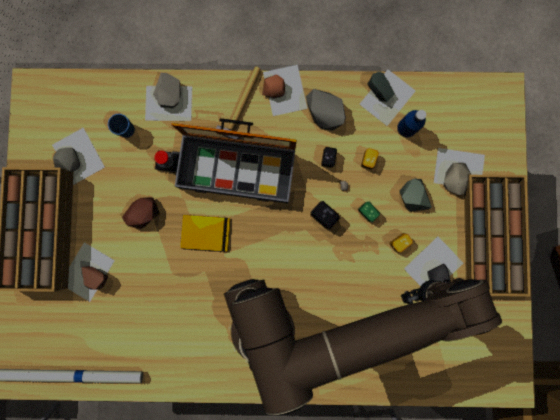

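View pics/scene0.png

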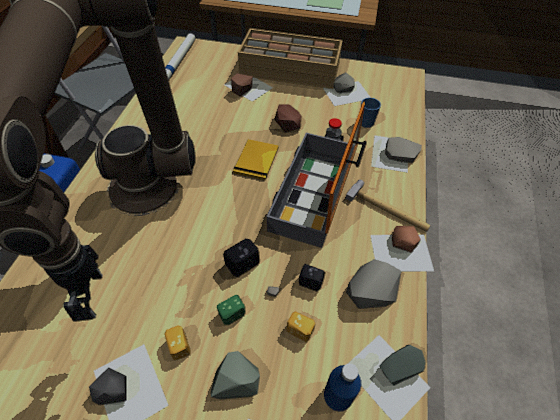

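Top view: ochre candidates (370,158) and (402,243); the left one is (370,158). Black: small (329,157), large (325,215). Green (370,212). No red block seen. The pebble is at (344,186). The case runs roughly from (178,133) to (295,200).

```bash
python3 - <<'E'
from h import *
a=cap('top');b=cap('scene')
# rough ground positions
P={'ochL':((370,158),(301,325)),'ochR':((402,243),(177,342)),'blkS':((329,157),(312,278)),'blkL':((325,215),(241,257)),'green':((370,212),(231,308)),'pump':((162,158),(335,124))}
for k,(p,q) in P.items():
    X,e=tri(a,p,b,q);print(k,X.round(3),round(e,4))
g=lambda im:(255*(im/255.)**0.6).astype('uint8')
A=cv2.resize(g(a['image'][120:260,290:430]),(560,560),interpolation=cv2.INTER_CUBIC)
cv2.imwrite('pics/crop1.png',A)
h=cv2.cvtColor(a['image'],cv2.COLOR_BGR2HSV)
for p in [(370,158),(402,243),(329,157),(370,212),(350,150),(205,153),(226,156),(248,159),(270,162)]:print(p,h[p[1],p[0]])
E
```

```text
ochL [ 0.618 -0.376  0.033] 0.0006
ochR [ 0.317 -0.487  0.03 ] 0.0029
blkS [ 0.622 -0.23   0.023] 0.0026
blkL [ 0.411 -0.216  0.038] 0.0002
green [ 0.426 -0.374  0.038] 0.0043
pump [0.601 0.355 0.099] 0.0054
(370, 158) [ 25 214 144]
(402, 243) [ 25 214 150]
(329, 157) [113  26  39]
(370, 212) [ 67 136  94]
(350, 150) [ 27 112 146]
(205, 153) [ 68 165  74]
(226, 156) [  3 200  46]
(248, 159) [143 255   4]
(270, 162) [ 21 244  69]
```

View pics/crop1.png

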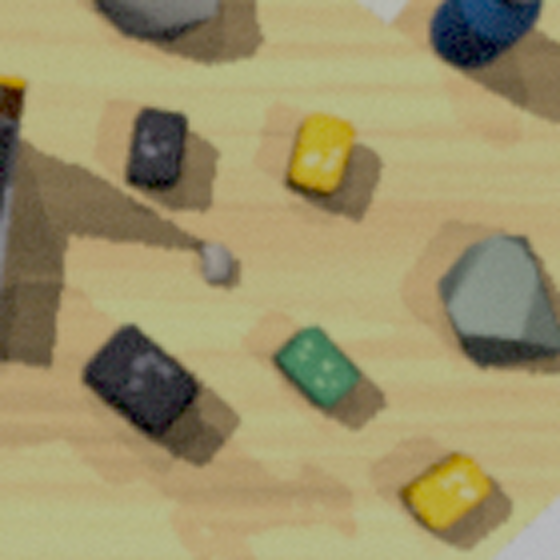

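The crop shows the small black block, left ochre, green, large black, and the decoy ochre. The choice is confirmed: small black, left ochre, green. Next, a closer look with the wrist camera.

```bash
cat >> h.py <<'E'
def plan(X,phi=None,s=None,Rt=None):
    """tool-axis shift (mm) and turn from the present pose to TCP X, tool pointing down, closing line at world angle phi"""
    s=s or observe();R=Ro.from_rotvec(s['eef_rot']).as_matrix()
    d=R.T@(np.array(X)-s['position'])*1000
    y=R[:,1];cur=np.arctan2(y[1],y[0])
    if Rt is None:
        if phi is None: phi=cur
        w=(phi-cur+np.pi/2)%np.pi-np.pi/2; outs=[]
        for w in (w,w-np.pi if w>0 else w+np.pi):
            p=cur+w; yv=np.array([np.cos(p),np.sin(p),0]);zv=np.array([0,0,-1.]);Rt=np.stack([np.cross(yv,zv),yv,zv],1)
            outs.append(Ro.from_matrix(R.T@Rt).as_rotvec().round(3))
    else: outs=[Ro.from_matrix(R.T@Rt).as_rotvec().round(3)]
    print('shift',d.round(1),'turn',*outs,'| q6',s['qpos'][5].round(2),'pos',np.round(s['position'],4),'phi',round(np.degrees(cur),1))
E
python3 - <<'E'
from h import *
c=cap('wrist','w0.png');print(-c['R'].T@c['t']-observe()['position'],c['R'].round(2).tolist(),c['fx'])
plan([.50,-.31,.33],np.pi/2)
plan([.42,-.31,.33],np.pi/2)
E
```

```text
[0.07834399 0.02778578 0.1424432 ] [[0.33, -0.94, -0.0], [-0.89, -0.32, 0.33], [-0.31, -0.11, -0.95]] 293.56003340552576
shift [368.1 -66.  -99. ] turn [-0.001  0.     0.34 ] [-0.000e+00 -1.000e-03 -2.802e+00] | q6 1.57 pos [ 0.1749 -0.4948  0.2309] phi -70.5
shift [292.7 -92.6 -99. ] turn [-0.001  0.     0.34 ] [-0.000e+00 -1.000e-03 -2.802e+00] | q6 1.57 pos [ 0.1749 -0.4948  0.2309] phi -70.5
```

```bash
python3 -m jog '[40,0,-25,0,0,0.04,1, 100,-20,-60,0,0,0.12,1, 200,-40,-99,0,0,0.34,1, 300,-60,-99,0,0,0.34,1, 330,-70,-99,0,0,0.34,1, 330,-80,-99,0,0,0.34,1, 330,-80,-99,0,0,0.34,1, 330,-80,-99,0,0,0.34,1, 330,-80,-99,0,0,0.34,1, 330,-80,-99,0,0,0.34,1]' 40
python3 - <<'E'
from h import *
c=cap('wrist');print(observe()['position'])
im=(255*(c['image']/255.)**0.6).astype('uint8');cv2.imwrite('pics/w1.png',im)
E
```

```text
t: 1.25
position: [0.459, -0.3098, 0.33]
eef_rot: [3.141, 0.0, -0.002]
ft_force: [0.0, -0.4, -0.4]
grip_width: 0.0854
grasp_force: 0.0
[ 0.45858114 -0.31021487  0.33003462]
```

View pics/w1.png

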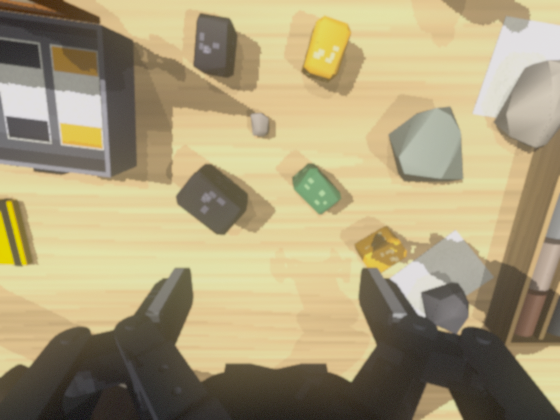

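The wrist view shows small black (214,45), ochre (327,48), green (317,189), large black (212,200), pebble (260,124) and the case on the left. Next, two views over the case.

```bash
python3 - <<'E'
from h import *
cv2.imwrite('pics/wA.png',cap('wrist')['image']);s=observe();np.savez('wA.npz',p=s['position'],r=s['eef_rot'])
plan([.46,.06,.33])
E
python3 -m jog '[0,-370,0,0,0,0,1,0,-370,0,0,0,0,1,0,-370,0,0,0,0,1,0,-370,0,0,0,0,1,0,-370,0,0,0,0,1,0,-370,0,0,0,0,1,0,-370,0,0,0,0,1,0,-370,0,0,0,0,1,0,-370,0,0,0,0,1,0,-370,0,0,0,0,1,0,-370,0,0,0,0,1]'
python3 - <<'E'
from h import *
import pickle
pickle.dump(cap('wrist','c1.png'),open('c1.pkl','wb'))
E
python3 -m jog '[0,-100,0,0,0,0,1,0,-100,0,0,0,0,1,0,-100,0,0,0,0,1,0,-100,0,0,0,0,1,0,-100,0,0,0,0,1]'
python3 - <<'E'
from h import *
import pickle
c=cap('wrist','c2.png');pickle.dump(c,open('c2.pkl','wb'))
g=lambda im:(255*(im/255.)**0.6).astype('uint8')
cv2.imwrite('pics/c12.png',np.hstack([g(cv2.imread('pics/c1.png'))[:300,:400],g(c['image'])[:300,80:480]]))
E
```

```text
shift [ 1.000e+00 -3.705e+02  1.000e-01] turn [ 0.     0.001 -0.   ] [ 1.000e-03 -0.000e+00  3.142e+00] | q6 2.55 pos [ 0.4583 -0.3105  0.3301] phi -90.1
t: 2.45
position: [0.461, 0.0256, 0.3302]
eef_rot: [-3.115, -0.063, 0.002]
ft_force: [-0.7, -0.0, -0.2]
grip_width: 0.0851
grasp_force: 0.0
t: 3.0
position: [0.4628, 0.0685, 0.3329]
eef_rot: [-3.073, -0.165, 0.008]
ft_force: [0.6, 0.3, 0.5]
grip_width: 0.0854
grasp_force: 0.0
```

View pics/c12.png

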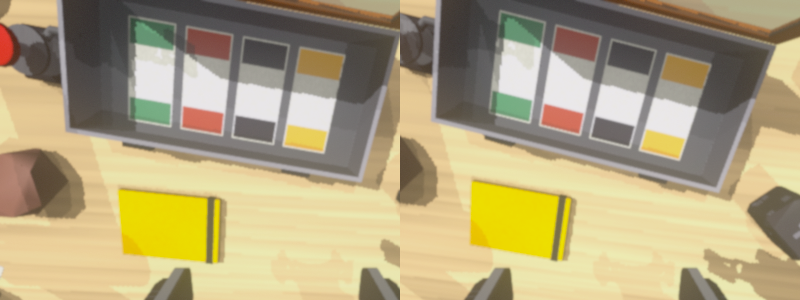

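The pump is on the left; the cards run green, red, black, ochre from +y to −y, and the case is slightly turned. In view 1 the near bands are at (150,111), (202,121), (254,129) and (306,139). Measuring the cards now.

```bash
cat > cards.py <<'E'
from h import *
import pickle
C=[pickle.load(open(f'c{i}.pkl','rb')) for i in(1,2)]
R={}
seeds=[{'g':((152,35),(150,111)),'r':((209,43),(202,121)),'o':((320,64),(306,139))},
       {'g':((202,30),(191,107)),'r':((258,42),(242,119)),'o':((366,71),(343,144))}]
for i,c in enumerate(C):
    lab=cv2.cvtColor(cv2.GaussianBlur(c['image'],(3,3),0),cv2.COLOR_BGR2HSV)
    for k,ps in seeds[i].items():
        for j,p in enumerate(ps):
            h=int(lab[p[1],p[0],0]);dh=np.abs((lab[...,0].astype(int)-h+90)%180-90)
            m=((dh<9)&(lab[...,1]>110)).astype('uint8')
            w=np.zeros_like(m);w[p[1]-28:p[1]+28,p[0]-30:p[0]+30]=1
            n,L,st,ce=cv2.connectedComponentsWithStats(m*w)
            l=L[p[1],p[0]];R[i,k,j]=cv2.minAreaRect(np.argwhere(L==l)[:,::-1].astype(np.float32));print(i,k,j,lab[p[1],p[0]],st[l],np.round(R[i,k,j][0],1),np.round(R[i,k,j][1],1))
for k in 'gro':
    B=[]
    for j in(0,1):
        X,e=tri(C[0],R[0,k,j][0],C[1],R[1,k,j][0]);B.append(X)
        Y=[onz(C[i],*R[i,k,j][0],.007) for i in(0,1)]
        print(k,j,X.round(4),round(e,4),Y[0].round(4),Y[1].round(4))
E
python3 cards.py
```

```text
0 g 0 [ 68 120 104] [134  21  37  26 570] [152.4  33.3] [38.8 20.9]
0 g 1 [ 67 120 134] [135 100  33  22 544] [150.9 110.6] [34.9 16.6]
0 r 0 [  3 164  81] [188  29  43  30 984] [207.9  43.6] [44.4 23.4]
0 r 1 [  4 191 188] [182 107  41  27 808] [201.8 119.9] [41.  20.3]
0 o 0 [ 17 191 116] [ 297   49   47   31 1076] [319.8  64. ] [44.1 24.9]
0 o 1 [ 23 204 221] [284 125  43  27 826] [305.1 138. ] [39.8 20.9]
1 g 0 [ 68 120 102] [183  16  36  29 500] [200.6  29.8] [40.7 20.1]
1 g 1 [ 67 121 135] [176  94  33  23 531] [191.5 105.6] [35.2 16.5]
1 r 0 [  3 158  84] [234  28  45  32 988] [255.2  43.5] [43.1 23.4]
1 r 1 [  4 191 188] [222 105  41  28 794] [241.4 118.5] [39.8 20.1]
1 o 0 [ 17 194 117] [ 341   55   49   34 1085] [364.9  71.5] [44.1 24.7]
1 o 1 [ 23 202 224] [321 130  44  29 820] [342.4 143.9] [40.  20.9]
g 0 [ 0.6384  0.2193 -0.0064] 0.0004 [0.6359 0.2139 0.007 ] [0.6356 0.2151 0.007 ]
g 1 [0.5324 0.2291 0.0006] 0.0 [0.5326 0.2263 0.007 ] [0.5326 0.2269 0.007 ]
r 0 [0.626  0.1362 0.0064] 0.0001 [0.6259 0.1361 0.007 ] [0.6259 0.1361 0.007 ]
r 1 [0.5223 0.1484 0.0099] 0.0 [0.5222 0.1492 0.007 ] [0.5222 0.1489 0.007 ]
o 0 [ 0.6056 -0.0236  0.0072] 0.0 [ 0.6057 -0.0237  0.007 ] [ 0.6057 -0.0237  0.007 ]
o 1 [ 0.5022 -0.01    0.0098] 0.0001 [ 0.5019 -0.0102  0.007 ] [ 0.5019 -0.0105  0.007 ]
```

```bash
python3 - <<'E'
from h import *
plan([.53,-.32,.27],-np.pi/2)
E
```

```text
shift [ 25.2 396.8  37.5] turn [-0.064  0.005  0.108] [-0.008 -0.097 -3.033] | q6 3.14 pos [0.4628 0.0686 0.3329] phi -83.8
```

```bash
python3 -m jog '[25,397,37,-0.064,0,0.1,1,25,397,37,-0.064,0,0.1,1,25,397,37,-0.064,0,0.1,1,25,397,37,-0.064,0,0.1,1,25,397,37,-0.064,0,0.1,1,25,397,37,-0.064,0,0.1,1,25,397,37,-0.064,0,0.1,1,25,397,37,-0.064,0,0.1,1,25,397,37,-0.064,0,0.1,1,25,397,37,-0.064,0,0.1,1,25,397,37,-0.064,0,0.1,1,25,397,37,-0.064,0,0.1,1,25,397,37,-0.064,0,0.1,1]'
cat > blk.py <<'E'
from h import *
g=lambda im:(255*(im/255.)**0.6).astype('uint8')
def mask(im,k):
    hs=cv2.cvtColor(cv2.GaussianBlur(im,(3,3),0),cv2.COLOR_BGR2HSV);H,S,V=[hs[...,i].astype(int) for i in range(3)]
    m={'o':(abs(H-25)<7)&(S>170)&(V>60),'g':(abs(H-67)<12)&(S>90),'k':(V<75)&(S<110)}[k]
    return cv2.morphologyEx(m.astype('uint8'),cv2.MORPH_CLOSE,np.ones((7,7)))
def comp(m,p):
    n,L,st,ce=cv2.connectedComponentsWithStats(m)
    l=L[int(p[1]),int(p[0])]
    cn=max(cv2.findContours((L==l).astype('uint8'),0,cv2.CHAIN_APPROX_NONE)[0],key=cv2.contourArea)
    return st[l],ce[l],cn
def poly(cn):
    return cv2.approxPolyDP(cv2.convexHull(cn),.03*cv2.arcLength(cn,True),True)[:,0]
E
python3 - <<'E'
from blk import *
c=cap('wrist','wB.png');s=observe();print(s['position'],s['eef_rot'])
im=c['image']
for k,X in(('o',(.618,-.376,.05)),('k',(.622,-.23,.04))):
    p=proj(c,X);m=mask(im,k);st,ce,cn=comp(m,p);print(k,p.round(),im[int(p[1]),int(p[0])],st,ce.round(1),poly(cn).tolist())
cv2.imwrite('pics/wBg.png',cv2.resize(g(im)[:250,130:510],None,fx=2,fy=2,interpolation=cv2.INTER_CUBIC))
E
```

```text
t: 4.35
position: [0.53, -0.3191, 0.2714]
eef_rot: [3.141, 0.015, -0.006]
ft_force: [-0.4, 0.2, -0.8]
grip_width: 0.0853
grasp_force: 0.0
[ 0.52999074 -0.3192517   0.27129208] [ 3.14077992  0.01439914 -0.00626932]
o [325. 103.] [ 39 186 222] [ 298   74   52   64 2226] [323.9 104.6] [[320, 74], [349, 87], [335, 130], [325, 137], [298, 124], [309, 83]]
k [201.  99.] [43 52 59] [ 179   72   43   59 1860] [198.5 100.1] [[185, 72], [220, 79], [210, 130], [179, 123]]
```

View pics/wBg.png

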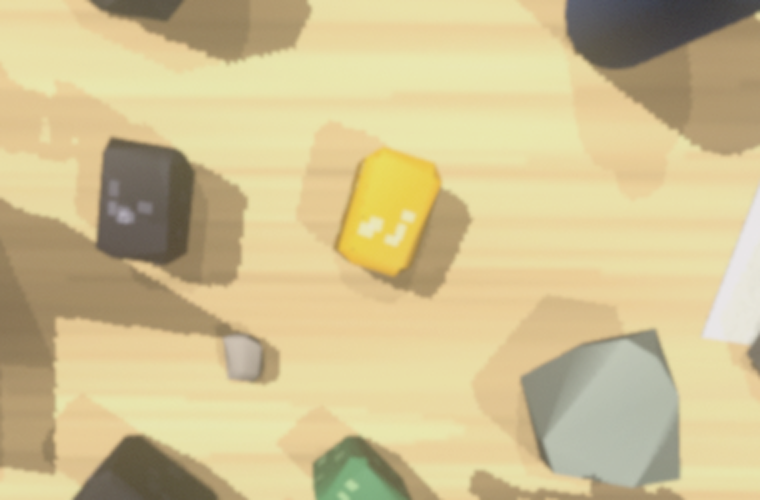

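The view shows ochre at pixel (324,105) and small black at (198,100), nearly from above. Computing heights and rectangles.

```bash
cat >> blk.py <<'E'
def fromfile(fn,npz,hand_eye,c0):
    d=np.load(npz);T=np.eye(4);T[:3,:3]=Ro.from_rotvec(d['r']).as_matrix();T[:3,3]=d['p'];W=np.linalg.inv(T@np.array(hand_eye))
    c=dict(c0);c['R']=W[:3,:3];c['t']=W[:3,3];c['image']=cv2.imread(fn);return c
def rectz(c,cn,z):
    w=np.array([onz(c,*q,z)[:2] for q in cv2.convexHull(cn)[:,0]],np.float32)*1000
    (x,y),(a,b),t=cv2.minAreaRect(w.astype(np.float32))
    if a<b:a,b,t=b,a,t+90
    return round(x),round(y),round(a),round(b),round(t%180)   # long side at angle t
E
python3 - <<'E'
from blk import *
c=cap('wrist');A=fromfile('pics/wA.png','wA.npz',c['hand_eye'],c)
for k,X in(('o',(.618,-.376,.05)),('k',(.622,-.23,.04)),('g',(.426,-.374,.04))):
    r=[]
    for q in(c,A):
        try:
            st,ce,cn=comp(mask(q['image'],k),proj(q,X));r.append(ce);print(k,st,ce.round(1),poly(cn).tolist(),[rectz(q,cn,z) for z in(.046,.056,.066)])
        except Exception as e:print(e)
    if len(r)==2:print(tri(c,r[0],A,r[1]))
E
```

```text
o [ 298   74   52   63 2266] [323.7 104.7] [[319, 74], [349, 88], [329, 136], [298, 124], [308, 85]] [(615, -375, 66, 50, 165), (615, -374, 64, 49, 165), (615, -372, 63, 47, 165)]
o [ 303   16   48   64 2067] [325.8  47.1] [[323, 16], [346, 23], [350, 32], [327, 79], [303, 69]] [(614, -376, 69, 47, 164), (612, -374, 67, 46, 164), (611, -373, 66, 45, 164)]
(array([ 0.61665253, -0.37638354,  0.04088035]), np.float64(0.00016202083595261686))
k [ 179   72   44   59 1880] [198.4 100.3] [[185, 72], [220, 79], [210, 130], [179, 123]] [(618, -231, 64, 48, 170), (618, -233, 63, 46, 170), (618, -236, 61, 45, 170)]
k [ 194   15   36   61 1711] [211.5  43.6] [[201, 15], [229, 21], [220, 75], [194, 64]] [(618, -228, 66, 41, 169), (616, -230, 64, 40, 169), (615, -232, 63, 39, 169)]
(array([ 0.62018309, -0.22820171,  0.04567829]), np.float64(0.0003135975271274757))
g [290 229  43  41 978] [311.3 250.6] [[306, 229], [332, 259], [318, 269], [290, 249]] [(424, -371, 62, 39, 43), (429, -369, 61, 38, 43), (434, -368, 59, 37, 43)]
g [296 169  40  42 916] [315.8 190.2] [[311, 169], [335, 197], [320, 210], [296, 188]] [(424, -372, 60, 39, 45), (427, -371, 59, 38, 45), (430, -369, 57, 37, 45)]
(array([ 0.42443958, -0.37077072,  0.04509602]), np.float64(0.0007430136594969825))
```

```bash
python3 - <<'E'
from h import *
plan([.615,-.375,.011],np.radians(75))
E
```

```text
shift [ 85.6  56.2 259.9] turn [0.001 0.004 0.271] [-6.000e-03  2.000e-03 -2.871e+00] | q6 2.59 pos [ 0.53   -0.3194  0.2712] phi -89.5
```

```bash
python3 -m jog '[40,25,0,0,0,0.13,1, 85,56,20,0,0,0.27,1, 86,56,60,0,0,0.27,1, 86,56,100,0,0,0.27,1, 86,56,140,0,0,0.27,1, 86,56,170,0,0,0.27,1, 86,56,200,0,0,0.27,1, 86,56,225,0,0,0.27,1, 86,56,245,0,0,0.27,1, 86,56,260,0,0,0.27,1, 86,56,260,0,0,0.27,1, 86,56,260,0,0,0.27,-1, 86,56,260,0,0,0.27,-1, 86,56,260,0,0,0.27,-1, 86,56,260,0,0,0.27,-1, 86,56,260,0,0,0.27,-1, 86,56,260,0,0,0.27,-1]' 60
python3 - <<'E'
from h import *
plan([.56,-.018,.25],np.radians(-7.2))
E
```

```text
t: 6.15
position: [0.616, -0.3761, 0.0119]
eef_rot: [3.113, -0.41, -0.003]
ft_force: [1.1, 0.3, 5.1]
grip_width: 0.045
grasp_force: 62.7
shift [-147.3 -330.8 -238.5] turn [ 0.003 -0.     1.434] [ 0.     0.003 -1.707] | q6 2.86 pos [ 0.616  -0.3761  0.0119] phi -105.0
```

```bash
python3 -m jog '[0,0,-30,0,0,0,-1, 0,0,-70,0,0,0,-1, 0,0,-110,0,0,0,-1, 0,0,-150,0,0,0,-1, 0,0,-190,0,0,0,-1,0,0,-230,0,0,-0.1,-1,-20,-40,-238,0,0,-0.2,-1,-40,-80,-238,0,0,-0.35,-1,-60,-120,-238,0,0,-0.5,-1,-80,-160,-238,0,0,-0.65,-1,-95,-200,-238,0,0,-0.8,-1,-110,-240,-238,0,0,-0.95,-1,-125,-275,-238,0,0,-1.1,-1,-135,-305,-238,0,0,-1.25,-1,-147,-331,-238,0,0,-1.4,-1,-147,-331,-238,0,0,-1.55,-1,-147,-331,-238,0,0,-1.7,-1,-147,-331,-238,0,0,-1.707,-1,-147,-331,-238,0,0,-1.707,-1]' 100
python3 - <<'E'
from h import *
plan([.5538,-.017,.012+.008],np.radians(-7.2))
E
```

```text
t: 8.05
position: [0.5598, -0.0178, 0.248]
eef_rot: [-2.358, -2.071, 0.007]
ft_force: [-0.0, -1.2, -3.0]
grip_width: 0.045
grasp_force: 103.4
shift [ 2.00e-01 -4.80e+00  2.28e+02] turn [-0.006  0.001 -0.004] [1.000e-03 9.000e-03 3.138e+00] | q6 1.67 pos [ 0.5598 -0.0178  0.248 ] phi -7.4
```

```bash
python3 -m jog '[0,-5,40,0,0,0,-1,0,-5,80,0,0,0,-1,0,-5,120,0,0,0,-1,0,-5,155,0,0,0,-1,0,-5,185,0,0,0,-1,0,-5,205,0,0,0,-1,0,-5,218,0,0,0,-1,0,-5,224,0,0,0,-1,0,-5,227,0,0,0,-1,0,-5,228,0,0,0,-1,0,-5,228,0,0,0,-1,0,-5,228,0,0,0,0.6,0,-5,228,0,0,0,0.6,0,-5,228,0,0,0,0.6,0,-5,228,0,0,0,0.6]' 
python3 -m jog '[0,0,-25,0,0,0,0.6,0,0,-60,0,0,0,0.8,0,0,-100,0,0,0,1,0,0,-150,0,0,0,1,0,0,-200,0,0,0,1,-100,0,-230,0,0,0,1,-100,0,-230,0,0,0,1,-100,0,-230,0,0,0,1]'
python3 - <<'E'
from blk import *
c=cap('wrist','d1.png');s=observe();print(s['position'],s['grip_width'])
p=proj(c,(.554,-.017,.06));print(p);cv2.imwrite('pics/d1g.png',g(c['image']))
E
```

```text
t: 9.55
position: [0.5542, -0.0172, 0.0208]
eef_rot: [-2.355, -2.075, 0.005]
ft_force: [-0.3, 0.8, 0.9]
grip_width: 0.0682
grasp_force: 0.0
t: 10.35
position: [0.5426, -0.1203, 0.2529]
eef_rot: [2.361, 2.071, -0.004]
ft_force: [0.5, 0.5, -0.7]
grip_width: 0.0852
grasp_force: 0.0
[ 0.54259576 -0.11904206  0.2518906 ] 0.08540879599140755
[274.49156693  87.68028325]
```

View pics/d1g.png

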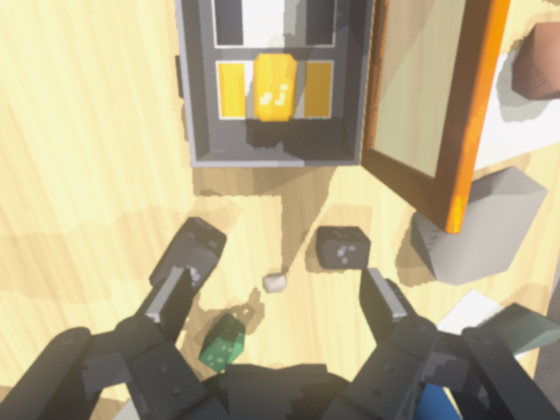

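The view shows the ochre block centred between its bands at (274,88) in the case, small black at (343,248), and green at (223,342).

```bash
cat > meas.py <<'E'
from blk import *
import sys
def m(k,X,zs=(.056,),view='wrist',c=None):
    c=c or cap(view);st,ce,cn=comp(mask(c['image'],k),proj(c,X));print(k,st,ce.round(1),[rectz(c,cn,z) for z in zs]);return c
E
python3 - <<'E'
from meas import *
c=cap('wrist')
m('o',(.554,-.017,.063),(.063,.035),c=c)
m('k',(.62,-.23,.056),(.056,.046,.028),c=c)
A=[(.5538,-.017,.007)];C=[np.array([.5538,-.017])]
plan([.618,-.23,.2],np.radians(80))
E
```

```text
o [ 254   55   43   67 2433] [274.6  87.3] [(554, -17, 65, 43, 81), (554, -15, 70, 47, 81)]
k [     0      0    560    420 181234] [275.1 181.8] [(519, -194, 854, 532, 174), (518, -198, 880, 548, 174), (516, -207, 925, 576, 174)]
shift [-101.8   89.5   50.6] turn [-0.004 -0.002 -1.525] [-0.002  0.004  1.617] | q6 1.49 pos [ 0.5425 -0.1175  0.2509] phi -7.4
```

```bash
python3 -m jog '[-30,15,0,0,0,-0.15,1,-60,45,0,0,0,-0.3,1,-80,80,10,0,0,-0.45,1,-95,110,20,0,0,-0.6,1,-98,121,31,0,0,-0.75,1,-98,121,31,0,0,-0.9,1,-98,121,31,0,0,-1.05,1,-98,121,31,0,0,-1.2,1,-98,121,31,0,0,-1.35,1,-98,121,31,0,0,-1.5,1,-98,121,31,0,0,-1.525,1,-98,121,31,0,0,-1.525,1]'
python3 - <<'E'
from meas import *
c=cap('wrist','e1.png')
print(proj(c,(.618,-.23,.056)))
c['image'][300:]=255
m('k',(.62,-.23,.056),(.056,.046,.028),c=c)
m('k',(.62,-.23,.04),(.056,.046,.028),view='top')
plan([.618,-.232,.012],np.radians(80))
E
```

```text
t: 11.65
position: [0.6502, -0.2275, 0.2182]
eef_rot: [-0.271, -3.124, 0.0]
ft_force: [0.4, 0.2, -0.9]
grip_width: 0.0854
grasp_force: 0.0
[268.18647672 163.60874898]
k [ 249  131   40   61 2006] [268.5 160.8] [(616, -229, 63, 40, 171), (618, -230, 65, 41, 171), (621, -231, 68, 44, 171)]
k [     0      0    560    420 195149] [274.2 199.5] [(451, -44, 2034, 1480, 90), (451, -44, 2045, 1488, 90), (453, -44, 2065, 1503, 90)]
shift [ 29.9  -9.3 206.7] turn [-0.001 -0.005  0.001] [ 8.00e-03 -1.00e-03 -3.14e+00] | q6 -0.16 pos [ 0.6501 -0.228   0.2185] phi 80.1
```

```bash
python3 -m jog '[32,-7,30,0,0,0,1,32,-7,70,0,0,0,1,32,-7,110,0,0,0,1,32,-7,145,0,0,0,1,32,-7,175,0,0,0,1,32,-7,195,0,0,0,1,32,-7,206,0,0,0,1,32,-7,206,0,0,0,1,32,-7,206,0,0,0,-1,32,-7,206,0,0,0,-1,32,-7,206,0,0,0,-1,32,-7,206,0,0,0,-1,32,-7,206,0,0,0,-1,32,-7,206,0,0,0,-1]' 100
python3 - <<'E'
from h import *
plan([.566,.062,.25],np.radians(-7.2))
E
```

```text
t: 13.15
position: [0.6175, -0.2306, 0.015]
eef_rot: [-0.27, -3.128, 0.002]
ft_force: [-0.9, 0.6, 6.5]
grip_width: 0.0451
grasp_force: 102.8
shift [ 101.2  279.2 -235.3] turn [-0.002 -0.     1.525] [ 0.    -0.002 -1.617] | q6 -0.18 pos [ 0.6175 -0.2306  0.015 ] phi 80.1
```

```bash
python3 -m jog '[0,0,-40,0,0,0,-1,0,0,-80,0,0,0,-1,0,0,-120,0,0,0,-1,0,0,-160,0,0,0,-1,0,0,-200,0,0,0,-1,0,0,-235,0,0,0.1,-1,10,35,-235,0,0,0.25,-1,25,75,-235,0,0,0.4,-1,40,115,-235,0,0,0.55,-1,55,155,-235,0,0,0.7,-1,70,195,-235,0,0,0.85,-1,85,230,-235,0,0,1.0,-1,95,260,-235,0,0,1.15,-1,101,279,-235,0,0,1.3,-1,101,279,-235,0,0,1.45,-1,101,279,-235,0,0,1.525,-1,101,279,-235,0,0,1.525,-1,101,279,-235,0,0,1.525,-1]'
python3 - <<'E'
from h import *
plan([.5639,.0628,.023],np.radians(-7.2));print(observe()['grip_width'],observe()['grasp_force'])
E
```

```text
t: 14.95
position: [0.5654, 0.0619, 0.248]
eef_rot: [-2.352, -2.077, 0.007]
ft_force: [0.7, 0.2, -3.3]
grip_width: 0.0449
grasp_force: 103.2
shift [  0.9  -0.4 225. ] turn [-0.006  0.001  0.001] [-2.00e-03 -9.00e-03 -3.14e+00] | q6 1.8 pos [0.5654 0.0619 0.248 ] phi -7.1
0.04492191872589717 103.16207528114319
```

```bash
python3 -m jog '[1,0,40,-0.006,0,0,-1,1,0,80,-0.006,0,0,-1,1,0,120,-0.006,0,0,-1,1,0,155,-0.006,0,0,-1,1,0,185,-0.006,0,0,-1,1,0,205,-0.006,0,0,-1,1,0,215,-0.006,0,0,-1,1,0,221,-0.006,0,0,-1,1,0,224,-0.006,0,0,-1,1,0,225,-0.006,0,0,-1,1,0,225,-0.006,0,0,-1]'
python3 -m jog '[0,0,0,0,0,0,0.6,0,0,0,0,0,0,0.6,0,0,0,0,0,0,0.6,0,0,0,0,0,0,0.6,0,0,-25,0,0,0,0.6,0,0,-60,0,0,0,0.8,0,0,-100,0,0,0,1,0,0,-150,0,0,0,1,0,0,-200,0,0,0,1,-50,0,-230,0,0,0,1,-100,0,-230,0,0,0,1,-100,0,-230,0,0,0,1]'
python3 - <<'E'
from meas import *
c=cap('wrist','f1.png');cv2.imwrite('pics/f1g.png',g(c['image']))
print(proj(c,(.564,.063,.063)),observe()['position'])
m('o',(.554,-.017,.063),(.063,.035),c=c)
E
```

```text
t: 16.05
position: [0.5653, 0.063, 0.0241]
eef_rot: [2.355, 2.076, 0.002]
ft_force: [-0.0, 0.7, -3.6]
grip_width: 0.0453
grasp_force: 104.0
t: 17.25
position: [0.5519, -0.0397, 0.2554]
eef_rot: [2.357, 2.07, 0.002]
ft_force: [0.3, 0.4, -0.6]
grip_width: 0.0853
grasp_force: 0.0
[274.32615045  88.28983327] [ 0.55174227 -0.03897252  0.2544718 ]
o [ 256  133   40   58 2022] [274.5 160.7] [(555, -15, 66, 44, 81), (554, -20, 71, 47, 81)]
```

View pics/f1g.png

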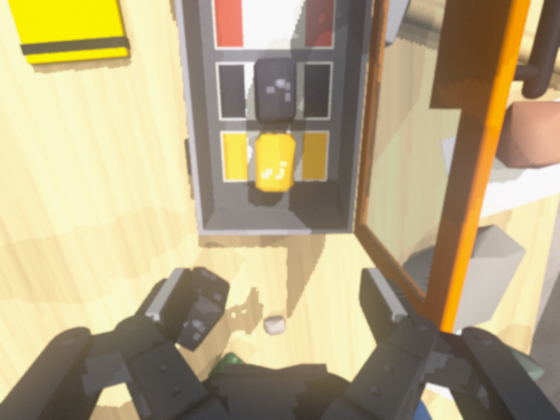

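The black block sits centred between its bands at (274,90) and ochre at (274,161) is still good. Green next.

```bash
python3 - <<'E'
from h import *
plan([.39,-.40,.22],np.radians(134))
E
```

```text
shift [-378.9 -113.7   34.7] turn [0.003 0.    0.673] [-0.     0.004 -2.469] | q6 1.63 pos [ 0.5517 -0.039   0.2545] phi -7.4
```

```bash
python3 -m jog '[-40,-12,0,0,0,0.07,1,-80,-24,0,0,0,0.15,1,-120,-36,0,0,0,0.22,1,-160,-48,5,0,0,0.3,1,-200,-60,10,0,0,0.37,1,-240,-72,15,0,0,0.45,1,-280,-84,20,0,0,0.52,1,-320,-96,28,0,0,0.6,1,-355,-107,34,0,0,0.67,1,-379,-114,34,0,0,0.673,1,-379,-114,34,0,0,0.673,1,-379,-114,34,0,0,0.673,1]'
python3 - <<'E'
from meas import *
c=cap('wrist','g1.png')
m('g',(.426,-.372,.05),(.056,.046,.028),c=c)
E
```

```text
t: 18.5
position: [0.3914, -0.3973, 0.2189]
eef_rot: [-2.911, -1.182, -0.001]
ft_force: [0.4, -0.3, -1.3]
grip_width: 0.0857
grasp_force: 0.0
g [ 261  119   41   60 2126] [280.5 148.1] [(426, -371, 60, 40, 44), (425, -372, 62, 41, 44), (424, -373, 65, 44, 44)]
```

```bash
python3 - <<'E'
from h import *
plan([.426,-.3715,.013],np.radians(134))
E
```

```text
shift [ 42.1   5.6 206.2] turn [ 0.001 -0.001  0.005] [ 1.000e-03  1.000e-03 -3.137e+00] | q6 1.58 pos [ 0.3917 -0.3969  0.2192] phi -45.7
```

```bash
python3 -m jog '[30,4,10,0,0,0,1,42,6,40,0,0,0,1,42,6,80,0,0,0,1,42,6,120,0,0,0,1,42,6,155,0,0,0,1,42,6,180,0,0,0,1,42,6,198,0,0,0,1,42,6,206,0,0,0,1,42,6,206,0,0,0,1,42,6,206,0,0,0,-1,42,6,206,0,0,0,-1,42,6,206,0,0,0,-1,42,6,206,0,0,0,-1,42,6,206,0,0,0,-1,42,6,206,0,0,0,-1]' 100
python3 - <<'E'
from h import *
plan([.584,.221,.26],np.radians(-7.2))
E
```

```text
t: 20.05
position: [0.4264, -0.3736, 0.015]
eef_rot: [2.908, 1.181, 0.003]
ft_force: [0.7, 1.1, 5.4]
grip_width: 0.045
grasp_force: 103.2
shift [ 527.7 -315.3 -245.9] turn [ 0.004  0.001 -0.673] [ 1.000e-03 -5.000e-03  2.468e+00] | q6 1.65 pos [ 0.4264 -0.3736  0.015 ] phi -45.8
```

```bash
python3 -m jog '[0,0,-40,0,0,0,-1,0,0,-80,0,0,0,-1,0,0,-120,0,0,0,-1,0,0,-160,0,0,0,-1,20,-12,-200,0,0,-0.02,-1,50,-30,-235,0,0,-0.06,-1,85,-51,-246,0,0,-0.1,-1,120,-72,-246,0,0,-0.15,-1,155,-93,-246,0,0,-0.2,-1,190,-114,-246,0,0,-0.25,-1,225,-134,-246,0,0,-0.3,-1,260,-155,-246,0,0,-0.35,-1,295,-176,-246,0,0,-0.4,-1,330,-197,-246,0,0,-0.45,-1,365,-218,-246,0,0,-0.5,-1,400,-239,-246,0,0,-0.55,-1,435,-260,-246,0,0,-0.6,-1,470,-281,-246,0,0,-0.65,-1,505,-302,-246,0,0,-0.673,-1,528,-315,-246,0,0,-0.673,-1]'
python3 - <<'E'
from h import *
plan([.584,.2215,.023],np.radians(-7.2));print(observe()['grip_width'],observe()['grasp_force'])
E
```

```text
t: 22.05
position: [0.5841, 0.2238, 0.258]
eef_rot: [2.354, 2.08, -0.002]
ft_force: [0.4, -0.4, -4.0]
grip_width: 0.0446
grasp_force: 104.1
shift [ -2.1   0.3 235. ] turn [-0.001  0.001  0.002] [-2.00e-03 -1.00e-03 -3.14e+00] | q6 2.06 pos [0.5841 0.2238 0.258 ] phi -7.1
0.044590540730743436 104.09427523612976
```

```bash
python3 -m jog '[-1.5,0,40,0,0,0,-1,-1.5,0,80,0,0,0,-1,-1.5,0,120,0,0,0,-1,-1.5,0,155,0,0,0,-1,-1.5,0,185,0,0,0,-1,-1.5,0,210,0,0,0,-1,-1.5,0,225,0,0,0,-1,-1.5,0,231,0,0,0,-1,-1.5,0,234,0,0,0,-1,-1.5,0,235,0,0,0,-1,-1.5,0,235,0,0,0,-1]'
python3 -m jog '[0,0,0,0,0,0,0.6,0,0,0,0,0,0,0.6,0,0,0,0,0,0,0.6,0,0,0,0,0,0,0.6,0,0,-25,0,0,0,0.6,0,0,-60,0,0,0,0.8,0,0,-100,0,0,0,1,0,0,-150,0,0,0,1,0,0,-200,0,0,0,1,-50,0,-240,0,0,0,1,-100,0,-260,0,0,0,1,-120,0,-260,0,0,0,1,-140,0,-260,0,0,0,1,-140,0,-260,0,0,0,1]'
python3 - <<'E'
from meas import *
c=cap('wrist','h1.png');cv2.imwrite('pics/h1g.png',g(c['image']))
print(observe()['position'])
m('o',(.554,-.017,.063),(.063,.035),c=c)
m('g',(.584,.222,.063),(.063,.035),c=c)
E
```

```text
t: 23.15
position: [0.5847, 0.2198, 0.025]
eef_rot: [2.356, 2.076, 0.002]
ft_force: [0.3, -0.3, -4.8]
grip_width: 0.0448
grasp_force: 104.3
t: 24.55
position: [0.5662, 0.0786, 0.2854]
eef_rot: [2.358, 2.071, 0.002]
ft_force: [0.3, 0.7, -0.9]
grip_width: 0.0855
grasp_force: 0.0
[0.56630369 0.07987364 0.28485636]
o [ 260  217   33   50 1410] [275.3 242. ] [(555, -10, 74, 43, 82), (553, -23, 79, 47, 82)]
g [ 254   19   42   66 2400] [274.4  50.5] [(584, 220, 64, 44, 84), (584, 224, 69, 48, 84)]
```

View pics/h1g.png

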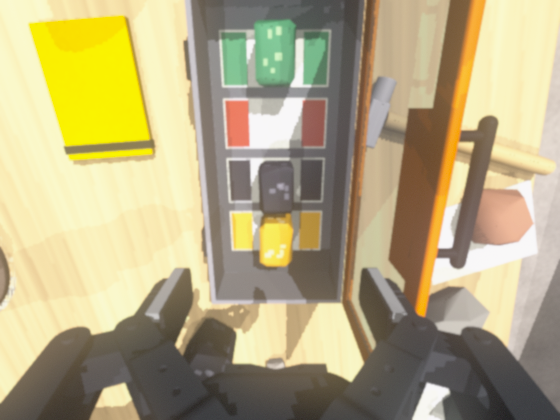

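All three blocks lie on their cards. The lid handle bar runs from about (487,121) to (460,262). I'll take a second view of it from higher up and farther out.

```bash
python3 - <<'E'
from meas import *
import pickle
c=cap('wrist');pickle.dump(c,open('h1.pkl','wb'))
plan([.64,-.02,.33])
E
python3 -m jog '[-20,20,-20,0,0,0,1,-50,40,-45,0,0,0,1,-80,65,-45,0,0,0,1,-88,86,-45,0,0,0,1,-88,86,-45,0,0,0,1,-88,86,-45,0,0,0,1]'
python3 - <<'E'
from meas import *
import pickle
c=cap('wrist','i1.png');pickle.dump(c,open('i1.pkl','wb'));print(observe()['position'])
a=pickle.load(open('h1.pkl','rb'))
cv2.imwrite('pics/i1g.png',np.hstack([g(a['image'])[80:300,360:560],g(c['image'])[:220,200:560]]))
E
```

```text
shift [-90.6  85.9 -45.4] turn [ 0.002  0.    -0.   ] [ 1.000e-03 -2.000e-03  3.142e+00] | q6 1.84 pos [0.5664 0.0808 0.2844] phi -7.3
t: 25.25
position: [0.6408, -0.0161, 0.3282]
eef_rot: [-2.356, -2.078, 0.002]
ft_force: [0.7, -0.6, 0.1]
grip_width: 0.0851
grasp_force: 0.0
[ 0.64040004 -0.01589284  0.32874537]
```

View pics/i1g.png

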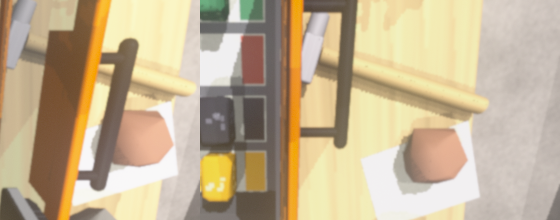

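```bash
python3 - <<'E'
from h import *
import pickle
a,c=[pickle.load(open(f,'rb')) for f in('h1.pkl','i1.pkl')]
for p,q in(((459,264),(342,143)),((463,256),(342,132)),((486,138),(350,5))):print(tri(a,p,c,q),onz(c,*q,.231))
C=np.array([.569,.1027]);ex=np.array([np.cos(.1257),-np.sin(.1257)])
for al in(1.5,1.55,1.6,1.65,1.7):
    r=-.152*np.cos(al)+.043*np.sin(al);z=.08+.152*np.sin(al)+.043*np.cos(al);print(al,C+ex*(.091+r),z)
plan([.70,.08,.33])
E
```

```text
(array([0.69999798, 0.03432198, 0.23046752]), np.float64(0.00013679210572916246)) [0.69983477 0.0343522  0.231     ]
(array([0.69966281, 0.04340079, 0.23469018]), np.float64(0.00038421213202114655)) [0.70027819 0.04290651 0.231     ]
(array([0.70976918, 0.12757488, 0.2322016 ]), np.float64(0.0004927392914102836)) [0.71025346 0.12806518 0.231     ]
1.5 [0.69116867 0.087262  ] 0.2346609376355275
1.55 [0.69879766 0.08629796] 0.23286130975231525
1.6 [0.70632788 0.08534639] 0.23067960820335334
1.65 [0.71374051 0.08440968] 0.22812128610630608
1.7 [0.72101702 0.08349018] 0.2251927379340677
shift [102.6  47.2  -1.3] turn [-0.     0.001  0.   ] [-1.000e-03 -0.000e+00 -3.142e+00] | q6 1.67 pos [ 0.6404 -0.0159  0.3287] phi -7.1
```

```bash
python3 -m jog '[25,15,0,0,0,0,0,60,30,0,0,0,0,-0.3,95,50,0,0,0,0,-0.3,107,64,-1,0,0,0,-0.3,107,64,-1,0,0,0,-0.3,107,64,-1,0,0,0,-0.3]' 25
python3 - <<'E'
from h import *
plan([.705,.0855,.213],np.radians(-7.2));print(observe()['grip_width'])
E
```

```text
t: 25.9
position: [0.717, 0.0821, 0.3302]
eef_rot: [2.354, 2.079, -0.001]
ft_force: [0.1, -0.7, -0.3]
grip_width: 0.0299
grasp_force: 0.0
shift [  2.  -12.4 117.2] turn [0.001 0.001 0.002] [-2.00e-03  1.00e-03 -3.14e+00] | q6 1.81 pos [0.717  0.0821 0.3302] phi -7.1
0.029885552192261022
```

```bash
python3 -m jog '[2,-12,0,0,0,0,-0.3,2,-12,0,0,0,0,-0.3,2,-12,30,0,0,0,-0.3,2,-12,55,0,0,0,-0.3,2,-12,75,0,0,0,-0.3,2,-12,90,0,0,0,-0.3,2,-12,105,0,0,0,-0.3,2,-12,117,0,0,0,-0.3,2,-12,117,0,0,0,-0.3]' 25
python3 - <<'E'
from h import *
c=cap('wrist','j1.png');print(observe()['ft_force'],observe()['position'])
al0=1.59
for al in [1.59-.1*i for i in range(16)]+[0.04,0]:
    f=lambda a:np.array([-.152*np.cos(a)+.043*np.sin(a),.152*np.sin(a)+.043*np.cos(a)])*1000
    d=f(al)-f(al0);print(round(al,2),round(d[0],1),round(-d[1],1),end='; ')
E
```

```text
t: 26.8
position: [0.7077, 0.0832, 0.2208]
eef_rot: [2.351, 2.07, 0.016]
ft_force: [3.1, -1.9, 20.4]
grip_width: 0.0299
grasp_force: 9.6
[ 3.10968761 -2.71153284 21.0887957 ] [0.70765642 0.08325829 0.2207446 ]
1.59 0.0 -0.0; 1.49 -15.3 -3.8; 1.39 -30.9 -6.1; 1.29 -46.7 -6.8; 1.19 -62.5 -5.9; 1.09 -78.1 -3.5; 0.99 -93.4 0.5; 0.89 -108.2 6.0; 0.79 -122.4 12.9; 0.69 -135.8 21.2; 0.59 -148.3 30.8; 0.49 -159.8 41.7; 0.39 -170.1 53.6; 0.29 -179.3 66.5; 0.19 -187.1 80.2; 0.09 -193.4 94.7; 0.04 -196.1 102.1; 0 -197.9 108.1;
```

```bash
python3 -c "
from blk import *
cv2.imwrite('pics/j1g.png',g(cv2.imread('pics/j1.png')))"
```

```text
(no output)
```

View pics/j1g.png

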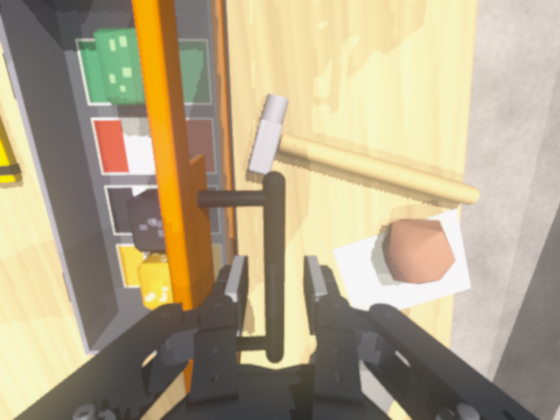

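The bar, at about (275,265), lies between the fingers, but the left knuckle touches the lid's free edge at about (190,320). I'll back up, close on the bar higher up, and pull from there.

```bash
python3 -m jog '[0,0,-8,0,0,0,-0.3,0,0,-11,0,0,0,-0.3,0,0,-11,0,0,0,-0.3,0,0,-11,0,0,0,-1,0,0,-11,0,0,0,-1,0,0,-11,0,0,0,-1,0,0,-11,0,0,0,-1]' 25
```

```text
t: 27.55
position: [0.7058, 0.0842, 0.2237]
eef_rot: [2.356, 2.076, -0.001]
ft_force: [-0.9, -1.6, -0.1]
grip_width: 0.0095
grasp_force: 25.2
```

```bash
python3 -m jog '[0,-5,-1.4,0,0,0,-1,0,-10,-2.6,0,0,0,-1,0,-15.3,-3.8,0,0,0,-1,0,-23,-5,0,0,0,-1,0,-31,-6.1,0,0,0,-1,0,-39,-6.6,0,0,0,-1,0,-46.7,-6.8,0,0,0,-1,0,-54.5,-6.5,0,0,0,-1,0,-62.5,-5.9,0,0,0,-1,0,-70,-4.9,0,0,0,-1,0,-78,-3.5,0,0,0,-1,0,-78,-3.5,0,0,0,-1]' 25
```

```text
t: 28.75
position: [0.6266, 0.0943, 0.2275]
eef_rot: [-2.356, -2.077, 0.003]
ft_force: [-3.8, -3.2, 2.3]
grip_width: 0.0098
grasp_force: 25.7
```

```bash
python3 -m jog '[0,0,0,0,0,0,-0.4,0,0,0,0,0,0,-0.4,0,0,5,0,0,0,-0.4,0,0,9,0,0,0,-0.4,0,0,9,0,0,0,-0.4,0,0,9,0,0,0,-1,0,0,9,0,0,0,-1,0,0,9,0,0,0,-1,0,0,9,0,0,0,-1]' 25
```

```text
t: 29.65
position: [0.6283, 0.0942, 0.2186]
eef_rot: [2.356, 2.077, -0.0]
ft_force: [-0.2, 0.4, -2.6]
grip_width: 0.0101
grasp_force: 24.4
```

```bash
python3 -m jog '[0,-7.5,2,0,0,0,-1,0,-15.3,4,0,0,0,-1,0,-22.7,6.6,0,0,0,-1,0,-30,9.5,0,0,0,-1,0,-37.3,12.8,0,0,0,-1,0,-44.3,16.4,0,0,0,-1,0,-51.1,20.4,0,0,0,-1,0,-57.7,24.7,0,0,0,-1,0,-64,29.4,0,0,0,-1,0,-70.2,34.3,0,0,0,-1,0,-76,39.6,0,0,0,-1,0,-81.7,45.2,0,0,0,-1,0,-87,51,0,0,0,-1,0,-92,57,0,0,0,-1,0,-96.7,63.4,0,0,0,-1,0,-101.2,70,0,0,0,-1,0,-105.2,76.7,0,0,0,-1,0,-109,83.7,0,0,0,-1,0,-109,83.7,0,0,0,-1]' 25
```

```text
t: 31.55
position: [0.5196, 0.1078, 0.1335]
eef_rot: [2.357, 2.077, -0.002]
ft_force: [3.5, 1.3, -4.4]
grip_width: 0.0098
grasp_force: 25.2
```

```bash
python3 -m jog '[0,-2,3.6,0,0,0,-1,0,-3.5,7.2,0,0,0,-1,0,-5,10.8,0,0,0,-1,0,-6.3,14.5,0,0,0,-1,0,-7.7,18,0,0,0,-1,0,-8.5,20.5,0,0,0,-1,0,-9.3,23,0,0,0,-1,0,-10,25,0,0,0,-1,0,-10.5,26.5,0,0,0,-1,0,-10.8,28,0,0,0,-1,0,-10.8,28,0,0,0,-1]' 25
```

```text
t: 32.65
position: [0.5095, 0.1091, 0.1066]
eef_rot: [2.356, 2.077, -0.001]
ft_force: [-0.1, 0.3, -0.2]
grip_width: 0.01
grasp_force: 26.0
```

```bash
python3 -m jog '[0,0,1,0,0,0,-1,0,0,2,0,0,0,-1,0,0,3,0,0,0,-1,0,0,3,0,0,0,-1]' 25
python3 -m jog '[0,0,1,0,0,0,-1,0,0,2,0,0,0,-1,0,0,2,0,0,0,-1]' 25
```

```text
t: 33.05
position: [0.5091, 0.1092, 0.1047]
eef_rot: [2.356, 2.077, -0.0]
ft_force: [-6.6, -0.3, 9.4]
grip_width: 0.0097
grasp_force: 26.9
t: 33.35
position: [0.5091, 0.1092, 0.1045]
eef_rot: [2.356, 2.077, 0.002]
ft_force: [-10.6, -0.4, 21.2]
grip_width: 0.0103
grasp_force: 28.0
```

```bash
python3 -m jog '[0,0,-4,0,0,0,-1,0,0,-4,0,0,0,-0.4,0,0,-4,0,0,0,-0.3,0,0,-4,0,0,0,-0.3,0,0,-30,0,0,0,-0.3,0,0,-70,0,0,0,-0.3,0,0,-110,0,0,0,-0.5,-25,0,-150,0,0,0,-0.8,-60,0,-190,0,0,0,-1,-60,0,-190,0,0,0,-1,-60,0,-190,0,0,0,-1]' 
python3 - <<'E'
from meas import *
import pickle
c=cap('wrist','k1.png');pickle.dump(c,open('k1.pkl','wb'));s=cap('scene');t=cap('top')
print(observe()['position'],proj(c,(.601,.356,.11)))
cv2.imwrite('pics/k1g.png',np.hstack([g(c['image'])[:400,100:500],g(t['image'])[60:260,60:360].repeat(1,0)[:, :]. copy() if 0 else cv2.resize(g(t['image'])[80:280,100:300],(400,400))]))
def red(im):
    h=cv2.cvtColor(im,cv2.COLOR_BGR2HSV).astype(int);m=(((h[...,0]<5)|(h[...,0]>175))&(h[...,1]>180)&(h[...,2]>110)).astype('uint8')
    n,L,st,ce=cv2.connectedComponentsWithStats(m);i=1+st[1:,4].argmax();print(st[i],ce[i]);return ce[i]
P={n:red(v['image']) for n,v in(('w',c),('s',s),('t',t))}
print(tri(c,P['w'],s,P['s']),tri(s,P['s'],t,P['t']),onz(c,*P['w'],.11),onz(t,*P['t'],.11))
C=np.array([.569,.1027]);print('text',C+.255*np.array([.1253,.992]))
E
```

```text
t: 34.45
position: [0.5028, 0.0491, 0.2928]
eef_rot: [2.357, 2.073, 0.003]
ft_force: [-1.0, -0.0, 0.0]
grip_width: 0.0
grasp_force: 0.0
[0.50170354 0.05015853 0.29026462] [ 349.69937429 -203.81959206]Traceback (most recent call last):
  File "<stdin>", line 9, in <module>
  File "<stdin>", line 8, in red
ValueError: attempt to get argmax of an empty sequence
```

View pics/k1g.png

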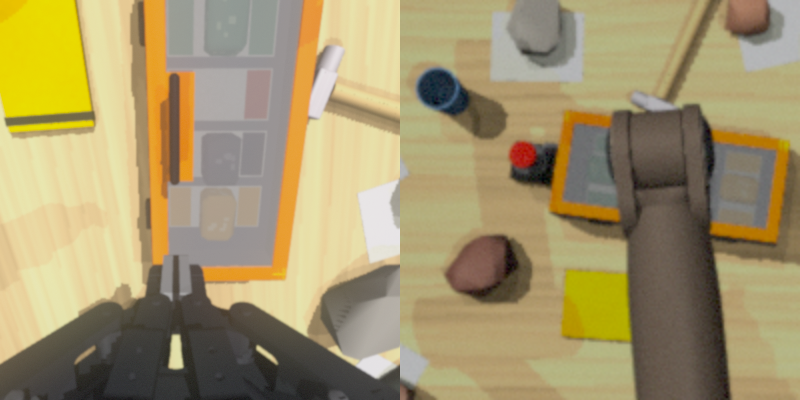

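The lid is shut with the blocks in place under the window. The pump's red head is clear in the top view at about (161,157). Moving nearer to measure it.

```bash
python3 -m jog '[40,0,0,0,0,0,-1,80,15,0,0,0,0,-1,120,30,0,0,0,0,-1,160,40,0,0,0,0,-1,200,50,10,0,0,0,-1,220,50,20,0,0,0,-1,220,50,20,0,0,0,-1,220,50,20,0,0,0,-1]' 
python3 - <<'E'
from meas import *
c=cap('wrist','l1.png');s=cap('scene');t=cap('top')
def red(im):
    h=cv2.cvtColor(im,cv2.COLOR_BGR2HSV).astype(int);m=(((h[...,0]<5)|(h[...,0]>175))&(h[...,1]>200)&(h[...,2]>90)).astype('uint8')
    n,L,st,ce=cv2.connectedComponentsWithStats(m)
    if n<2:return print('none')
    i=1+st[1:,4].argmax();print(st[i],ce[i]);return ce[i]
w,q=red(c['image']),red(t['image'])
print(tri(c,w,t,q),onz(c,*w,.11),onz(t,*q,.11))
C=np.array([.569,.1027]);print('text',C+.255*np.array([.1253,.992]),proj(c,(.601,.356,.11)))
plan([.601,.356,.112])
E
```

```text
t: 35.4
position: [0.5784, 0.2618, 0.2703]
eef_rot: [2.355, 2.078, -0.005]
ft_force: [-0.1, -0.6, 1.0]
grip_width: 0.0
grasp_force: 0.0
[ 264   68   48   53 1965] [287.40050891  94.22137405]
noneTraceback (most recent call last):
  File "<stdin>", line 9, in <module>
  File "h.py", line 17, in tri
    o1,d1=ray(c1,*p1);o2,d2=ray(c2,*p2)
                            ~~~^^^^^^^^
TypeError: Value after * must be an iterable, not NoneType
```

```bash
python3 - <<'E'
from h import *
s=observe();c=cap('wrist');t=cap('top')
print(onz(c,287.4,93,.11),tri(c,(287.4,93),t,(162,158)),proj(c,(.601,.3557,.11)))
plan([.601,.3557,.112])
E
```

```text
[0.6022793  0.35616073 0.11      ] (array([0.60246501, 0.35810481, 0.07891792]), np.float64(0.0027917022103659092)) [286.14114528  93.68766911]
shift [ 97.1   9.  160.9] turn [ 0.002  0.    -0.   ] [ 0.    -0.004  3.142] | q6 2.12 pos [0.5793 0.2606 0.2729] phi -7.3
```

```bash
python3 -m jog '[45,5,20,0,0,0,-1,90,9,60,0,0,0,-1,97,9,100,0,0,0,-1,97,9,130,0,0,0,-1,97,9,145,0,0,0,-1,97,9,150,0,0,0,-1,97,9,150,0,0,0,-1]'
python3 -m jog '[0,0,6,0,0,0,-1,0,0,14,0,0,0,-1,0,0,22,0,0,0,-1,0,0,30,0,0,0,-1,0,0,38,0,0,0,-1,0,0,46,0,0,0,-1,0,0,50,0,0,0,-1,0,0,50,0,0,0,-1]'
```

```text
t: 36.35
position: [0.6006, 0.3559, 0.122]
eef_rot: [2.357, 2.075, -0.0]
ft_force: [-0.1, -0.1, -0.2]
grip_width: -0.0002
grasp_force: 0.0
t: 37.15
position: [0.602, 0.357, 0.0798]
eef_rot: [2.354, 2.075, 0.013]
ft_force: [-10.3, -7.7, 37.4]
grip_width: -0.0
grasp_force: 18.3
```

```bash
python3 -m jog '[0,0,-15,0,0,0,-1,0,0,-30,0,0,0,-1,0,0,-45,0,0,0,-1,0,0,-52,0,0,0,-1,0,0,-52,0,0,0,-1,0,0,-52,0,0,0,-1]'
python3 -m jog '[0,0,8,0,0,0,-1,0,0,16,0,0,0,-1,0,0,24,0,0,0,-1,0,0,32,0,0,0,-1,0,0,40,0,0,0,-1,0,0,48,0,0,0,-1,0,0,49,0,0,0,-1,0,0,49,0,0,0,-1]'
python3 -m jog '[0,0,-15,0,0,0,-1,0,0,-30,0,0,0,-1,0,0,-45,0,0,0,-1,0,0,-49,0,0,0,-1,0,0,-49,0,0,0,-1,0,0,-49,0,0,0,-1]'
python3 -m jog '[0,0,8,0,0,0,-1,0,0,16,0,0,0,-1,0,0,24,0,0,0,-1,0,0,32,0,0,0,-1,0,0,40,0,0,0,-1,0,0,48,0,0,0,-1,0,0,49,0,0,0,-1,0,0,49,0,0,0,-1]'
python3 -m jog '[0,0,-15,0,0,0,-1,0,0,-30,0,0,0,-1,0,0,-45,0,0,0,-1,0,0,-49,0,0,0,-1,0,0,-49,0,0,0,-1,0,0,-49,0,0,0,-1]'
python3 -m jog '[0,0,8,0,0,0,-1,0,0,16,0,0,0,-1,0,0,24,0,0,0,-1,0,0,32,0,0,0,-1,0,0,40,0,0,0,-1,0,0,48,0,0,0,-1,0,0,49,0,0,0,-1,0,0,49,0,0,0,-1]'
python3 -m jog '[0,0,-15,0,0,0,-1,0,0,-30,0,0,0,-1,0,0,-45,0,0,0,-1,0,0,-60,0,0,0,-1,0,0,-110,0,0,0,-1,-80,-60,-150,0,0,0,-1,-120,-100,-180,0,0,0,-1,-120,-150,-180,0,0,0,-1,-120,-200,-180,0,0,0,-1,-120,-220,-180,0,0,0,-1,-120,-220,-180,0,0,0,-1,-120,-220,-180,0,0,0,-1]'
python3 - <<'E'
from meas import *
t=cap('top');c=cap('scene')
cv2.imwrite('pics/end.png',np.hstack([cv2.resize(g(t['image'])[70:270,100:430],(528,320)),cv2.resize(g(c['image'])[90:330,230:430],(267,320))]))
E
```

```text
t: 37.75
position: [0.6003, 0.3565, 0.1227]
eef_rot: [2.356, 2.076, -0.002]
ft_force: [-0.2, 0.7, -0.1]
grip_width: -0.0
grasp_force: 0.0
t: 38.55
position: [0.6006, 0.3567, 0.0799]
eef_rot: [2.355, 2.076, 0.007]
ft_force: [-9.6, -5.7, 28.7]
grip_width: 0.0002
grasp_force: 14.9
t: 39.15
position: [0.6001, 0.3564, 0.1222]
eef_rot: [2.356, 2.076, -0.003]
ft_force: [-0.6, 0.5, 0.2]
grip_width: 0.0001
grasp_force: 0.0
t: 39.95
position: [0.6007, 0.3567, 0.0799]
eef_rot: [2.355, 2.076, 0.007]
ft_force: [-10.3, -6.4, 29.4]
grip_width: -0.0001
grasp_force: 14.7
t: 40.55
position: [0.6001, 0.3564, 0.1222]
eef_rot: [2.356, 2.077, -0.003]
ft_force: [0.7, 0.4, -0.6]
grip_width: 0.0002
grasp_force: 0.0
t: 41.35
position: [0.6007, 0.3567, 0.0799]
eef_rot: [2.355, 2.076, 0.007]
ft_force: [-10.0, -6.4, 30.0]
grip_width: 0.0
grasp_force: 14.7
t: 42.55
position: [0.3645, 0.2649, 0.2551]
eef_rot: [2.354, 2.079, 0.001]
ft_force: [1.4, -0.6, -0.2]
grip_width: 0.0002
grasp_force: 0.0
```

View pics/end.png

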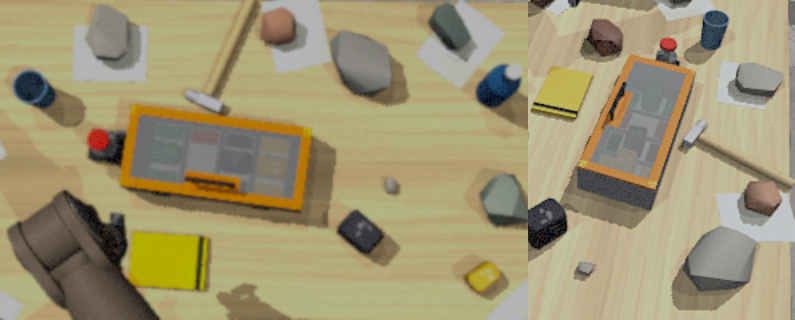

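The lid is shut, the pump is up after four strokes, there is no red block, and the bystanders are where they were. I'll take one last close look through the window.

```bash
python3 -m jog '[-40,25,-20,0,0,0,-1,-80,50,-40,0,0,0,-1,-120,80,-50,0,0,0,-1,-160,110,-50,0,0,0,-1,-190,140,-50,0,0,0,-1,-200,160,-50,0,0,0,-1,-200,160,-50,0,0,0,-1,-200,160,-50,0,0,0,-1]'
python3 - <<'E'
from meas import *
c=cap('wrist');print(observe()['position'])
im=g(c['image'])
for X in((.584,.222,.063),(.564,.063,.063),(.554,-.017,.063)):
    p=proj(c,X);print(p.round());cv2.drawMarker(im,(int(p[0]),int(p[1])),(0,0,255),0,8)
cv2.imwrite('pics/fin.png',im)
E
```

```text
t: 43.45
position: [0.5015, 0.0462, 0.3035]
eef_rot: [-2.359, -2.075, 0.003]
ft_force: [-0.3, -0.6, -0.2]
grip_width: 0.0003
grasp_force: 0.0
[0.50101476 0.04683317 0.30395747]
[330.  13.]
[323. 156.]
[320. 215.]
```

View pics/fin.png

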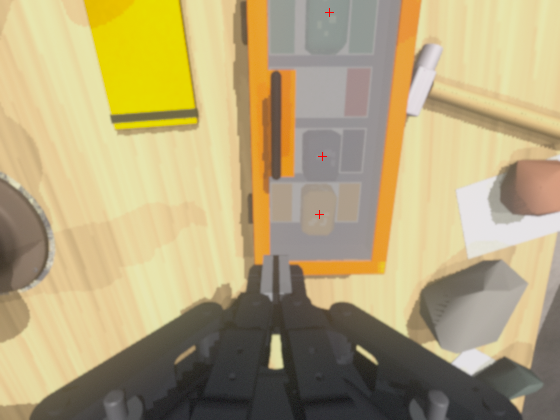

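The window view shows the blocks at (326,20), (322,155) and (319,212), on their predicted places. Handing in.

```bash
python3 -c "
from plant import *
print(job_done())"
```

```text
the job is handed in; nothing more can be done
None
```

I set the green, black and ochre blocks on their cards (no red block was there), shut the lid, gave the pump four full strokes, and handed in at about 44 s; no verdict came back.

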